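# Set and lock the depth stop of a bottle engraving stand

### The arm

A 6-joint arm with a two-finger parallel gripper is mounted at the origin on the work surface. World frame = base frame: x ahead of the robot, y to its left, z up, the work surface at z = 0. Lengths are in m, angles in degrees, forces in N, time in s.
With the tool pointing down it reaches from about 0.3 to 0.75 m from the base axis. Payload 8.5 kg.
Tool frame: the origin (TCP) lies at the very end of the fingers, on their centre line; the grasp point (between the pads) lies 19 mm behind it (env.hold_point_z is the distance from the TCP to the grasp point, in m); z points along the fingers, y is the line along which they close (so a half turn about z gives the same grasp; the last joint's range is limited). The gripper opens to 85 mm and grips with 20 to 120 N. Pads are 22 mm wide; open, the fingers measure 114 mm over their backs; the gripper's body (76 mm by 85 mm) begins 54 mm behind the grasp point. The pads swing forward as they close: fully open they stand 13 mm farther back than shut.
Start: joints at [52.179, 21.807, 74.336, -0, 83.858, -12.336], TCP at [0.237, 0.496, 0.231] pointing down, gripper open.
Joint ranges: [-178.18, 178.18], [-50.72, 133.34], [12.68, 142.11], [-81.47, 261.47], [9.98, 163.14], [-165.26, 165.26]. Speed limits (degrees/s): [136.94, 136.94, 180, 180, 180, 180].

### API

Orientations are given as a 3x3 rotation matrix whose columns are the frame's x, y, z axes.
In Python, from rig import env, optics gives the robot as it stands.
- The arm moves only by the shell command python3 -m jog 'ROWS' [OPENING] [FORCE]. ROWS is JSON, a list of rows, each an object with "linear": the shift along the tool's x, y, z in units of 40 mm (1.0 is 40 mm), a list of three; "roll": the turn about the tool's z in units of 5 degrees (1.0 is 5 degrees). A call has 1 to 12 rows; each row shifts and turns the commanded pose from where the row before left it, along the tool's axes as they then stand; what a row does not reach is not made up. A row lasts 1/12 s, in which the tool goes at most 41.7 mm and 7.16 degrees, less where a joint would pass 70% of its speed; a pose out of reach is approached as far as the arm can. A call is refused whole if a number of a shift passes 1 or a number of a turn 1, either way. A call with a gripper value outside its range is refused whole. OPENING is the opening, from -1 (shut) to 1 (fully open), set as the call begins (- or left out, the last holds). The fingers move at their own pace and stop on an object; FORCE is the grip in N (left out, the last holds). Time passes only in rows, so rows that do not move let the fingers close. It gives the time, the measured TCP pose, the force, the opening and the grip force at its end, in the units of the state.
- env.observe(): the state, without advancing time (a new reading comes with each control period).
- optics.get_image(name): name is "side" or "top" or "wrist"; returns the picture (384x512x3 uint8, red, green, blue); there is no depth.
- optics.calibration(name): a dict with "fov_y" (degrees; the focal length in pixels is half the picture's height over the tangent of half this angle, whatever the lens; pixels are square), "cx", "cy" (the principal point, pixels), "T" (4x4, takes a point from camera to world coordinates). Camera axes: x right, y down, z forward; pixel columns grow to the right and rows downward; lengths in m; the calibration is good to about 2 mm. A picture is of the moment at which its call begins: read the wrist's pose just before it. calibration takes no time and is no camera call; for the wrist camera it gives the pose at the moment of the call.
- env.close_job(): hands the job in; it is judged then, once.
The state is a dict: "time_s": time; "q": joint angles; "qvel": joint speeds; "joint_efforts": joint torques, N m; "position": TCP position; "tool_rot": TCP orientation; "ft_force": force on the tool from outside, world axes, zero at the start; "wrist_torque": the same for the moment, N m; "grip_width": finger opening in m; "gripper_force": force on a finger pad.
Only numpy, scipy, OpenCV 4.12 (cv2) and the standard library are available. Lean on these libraries where they do the work, as an engineer would, in place of code of your own. Each camera call takes 0.05 s, during which the arm holds its last target. There are 200 camera calls.

### The job

The engraving burr is resting on the bottle lying in the cradle. Slacken the ball lever of the depth stop's clamp, bring the depth stop gently down until its foot rests on the glass, and swing the lever back round until the clamp is tight again. Leave the stop in contact with the glass, the bottle and burr where they are, and everything else on the table undisturbed.

Things in the scene. Friction and masses are not known exactly. Their poses are not given: they have to be found in the camera images.
- stand: Engraving stand, fixed: grey base plate 270 x 220 x 12 mm, steel column (28 mm diameter, 295 high) at x = 125, y = 40 mm. Origin under the plate, 12 to 26 mm above the table (levelling feet); x points away from the robot, y along the bottle to its neck; turned up to 0.35 rad. On the column rides a 1.3 kg head that reaches over the bottle and rests on it by its burr.
- head_block (a point): Middle of the head's grey cross block (36 mm in the stand's x, 112 in y, 28 high), 60 mm above the glass. In it, both at x = 0: the engraving handpiece (22 mm diameter, top 132 mm above the glass) at y = +30 mm, the depth stop at y = -30 mm.
- depth_stop: Depth stop: vertical 10 mm steel rod with a black mushroom knob on top and a domed black foot (13 mm wide) below. Origin on its axis, 110 mm under the knob's top. The foot is screwed into the rod's end: its underside lies 0 to 14 mm below the origin, by an amount that is not measured. Slides only up and down; the foot starts 8 to 40 mm above the glass. Foot on glass is hard, without give.
- knob_top (a point): Centre of the flat top of the stop's knob (28 mm diameter, 20 high). Clamp slack: a drag of about 4 N holds the stop where it is left, so push it down by the knob; on the glass it then stays by drag and its own weight (0.15 kg). Clamp tight: it holds against over 50 N. The glass stands about 15 N from the foot, so come down slowly (10 mm/s).
- burr_tip (a point): Tip of the small round burr under the handpiece, resting on the top line of the glass 60 mm from the stop; the glass under the stop's foot is at this same height.
- clamp_lever (a joint): Clamp lever angle, rad. Screw axis parallel to the stand's x, 60 mm above the glass, at y = -30 mm, on the block's robot side. 0.625: lever straight up; 0 (slack end): leans 0.625 to the stand's +y; 1.25 (tight end): 0.625 to -y. Slack below 0.55, then it bites; tight above 0.95; starts at 1.0 to 1.15 (tight). Stays where left. Takes 4.5 N at the ball when slack, about 7 N when tight.
- lever_ball (a point): Centre of the black ball (22 mm diameter) on the end of the 8 mm lever arm, 60 mm from the screw axis, 46 mm in front (-x of the stand) of the stop rod's axis. Height above the screw axis: 60 mm x cos(angle - 0.625); offset along the stand's +y: 60 mm x sin(0.625 - angle). Fingers can straddle it from above, or push it from either side.
- bottle: Dark amber wine bottle, empty, 0.6 kg, 75 mm diameter, 300 mm long, lying loose in two rubber-lined V saddles along the stand's y with its neck to +y. Origin on its axis, at the middle of the 190 mm long straight body.
- bottle_middle (a point): The bottle's origin: on its axis, at the middle of the straight body; the glass top line is 37.5 mm above it.
- paint_pot: Bystander: glass paint pot with a black lid, 48 mm diameter, 50 mm high; origin under its centre.
- lacquer_pot: Bystander: small amber lacquer pot, white lid, 42 mm diameter, 44 mm high; origin under its centre.
- tape_roll: Bystander: roll of masking tape lying flat, 96 mm diameter, 24 mm high; origin under its centre.
- brush: Bystander: paint brush lying on the table, 170 mm long; origin under its middle.
- spanner: Bystander: collet spanner, 110 mm long, lying on the front strip of the stand's base plate; origin under its middle.
- burr_case: Bystander: grey case of burrs, 60 x 95 x 22 mm, beside the base plate; origin under its centre.
- rinse_jar: Bystander: glass rinse jar with a steel lid, 74 mm diameter, 95 mm high; origin under its centre.

How it is judged:
By the outcome, as a careful person would: the job done as asked, in the order asked, and still so for the second after the job is handed in, with the robot touching nothing.
It also fails if it takes over 54 s, if anything falls off the work surface, if the arm or the gripper's body presses on something with over 40 N, if the wrist force passes 120 N, or if a joint passes its speed limit or range.

## Working session

There is one attempt and no reset: what is moved stays moved. The work goes in short steps, Python scripts to look and compute and a shell command to move; the robot and the scene stay as the last step left them, time stands still between calls to the robot, and variables do not carry over. Pictures are saved under pics/ and viewed, at most 10 in all, crops included, and the job is handed in when it is done.

```bash
mkdir -p pics; cat > h.py <<'E'
import numpy as np, cv2
from rig import env, optics
def K(c):
    f=192/np.tan(np.radians(c["fov_y"]/2)); return f
def shot(n,fn):
    c=optics.calibration(n); im=optics.get_image(n); cv2.imwrite("pics/"+fn,im[:,:,::-1]); np.save("pics/"+fn+".npy",np.array(c["T"])); return im,c
def ray(c,u,v):
    T=np.array(c["T"]); f=K(c); d=np.array([(u-c["cx"])/f,(v-c["cy"])/f,1.]); d=T[:3,:3]@d; return T[:3,3],d/np.linalg.norm(d)
def plane(c,u,v,z):
    o,d=ray(c,u,v); return o+d*(z-o[2])/d[2]
def cross(r1,r2):
    (o1,d1),(o2,d2)=r1,r2; A=np.stack([d1,-d2],1); s=np.linalg.lstsq(A,o2-o1,rcond=None)[0]
    p,q=o1+s[0]*d1,o2+s[1]*d2; return (p+q)/2,np.linalg.norm(p-q)
def proj(c,P):
    T=np.array(c["T"]); p=T[:3,:3].T@(np.array(P)-T[:3,3]); f=K(c); return c["cx"]+f*p[0]/p[2],c["cy"]+f*p[1]/p[2]
E
python3 - <<'E'
from h import *
np.set_printoptions(precision=3,suppress=True)
for n in("side","top","wrist"):
    im,c=shot(n,n+"0.png"); print(n,c["fov_y"],c["cx"],c["cy"]); print(np.array(c["T"]))
a=cv2.imread("pics/side0.png");b=cv2.imread("pics/top0.png")
s=env.observe(); print(s["tool_rot"],s["time_s"],s["ft_force"],s["grip_width"])
E
```

```text
side 53.029255631098536 252.28734443919586 196.89022361081948
[[ 0.746 -0.401  0.532  0.096]
 [-0.666 -0.446  0.597 -0.518]
 [-0.002 -0.8   -0.6    0.764]
 [ 0.     0.     0.     1.   ]]
top 47.407763452227755 261.19848274499776 184.14967695687375
[[ 0.001 -0.985  0.173  0.418]
 [-1.    -0.003 -0.009  0.035]
 [ 0.009 -0.173 -0.985  1.072]
 [ 0.     0.     0.     1.   ]]
wrist 70.9239406838413 256.4703329936223 191.45688810527335
[[ 0.43   0.857  0.284  0.164]
 [ 0.903 -0.408 -0.135  0.531]
 [-0.     0.314 -0.949  0.374]
 [ 0.     0.     0.     1.   ]]
[[-0.903  0.43  -0.001]
 [ 0.43   0.903 -0.001]
 [ 0.    -0.001 -1.   ]] 0.15 [-0.615  0.243 -0.503] 0.0850388050131565
```

View pics/side0.png

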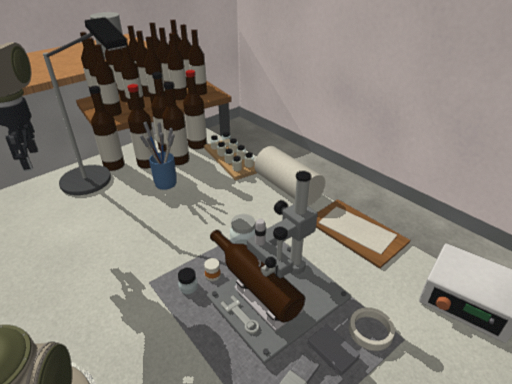

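View pics/top0.png

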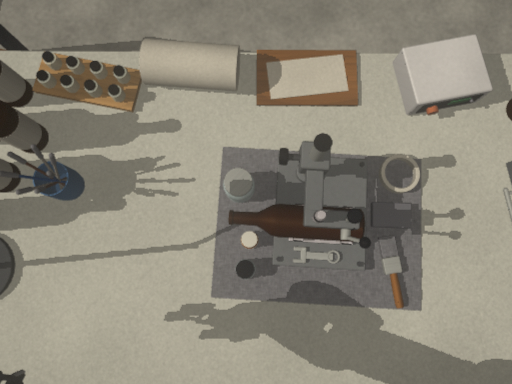

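The side view shows the stand with the bottle around (260,270) and the head at about (270,240). In the top view the handpiece is near (320,215), the knob near (355,216) and the ball near (365,242). I need enlarged crops.

```bash
python3 - <<'E'
import cv2,numpy as np
a=cv2.imread("pics/side0.png")[160:360,200:333];b=cv2.imread("pics/top0.png")[150:283,270:400]
r=lambda x,s:cv2.resize(x,None,fx=s,fy=s,interpolation=cv2.INTER_CUBIC)
a=r(a,3);b=r(b,3);o=np.zeros((600,800,3),np.uint8);o[:a.shape[0],:a.shape[1]]=a;o[:b.shape[0],405:405+b.shape[1]]=b
cv2.imwrite("pics/c1.png",cv2.convertScaleAbs(o,alpha=1.6,beta=15))
E
```

```text
(no output)
```

View pics/c1.png

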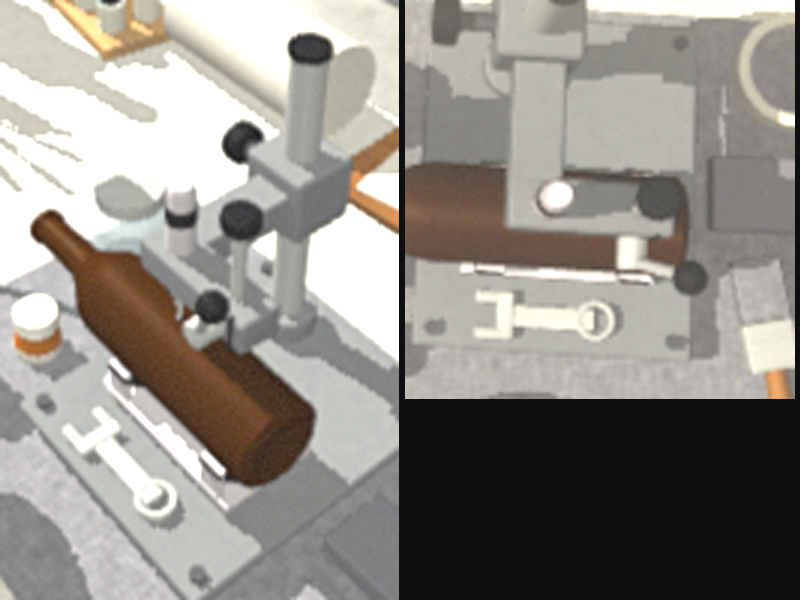

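The crops show, as (side) / (top) pixels: ball (270.3,262.3) / (365,242.3), knob top (280.3,231.0) / (354.3,215.7) and handpiece top (260.3,222.5) / (320.7,215.3). The lever leans to -y, so the clamp is tight.

```bash
python3 - <<'E'
from h import *
np.set_printoptions(precision=4,suppress=True)
s=optics.calibration("side");t=optics.calibration("top")
P={}
for n,a,b in(("ball",(270.3,262.3),(365,242.3)),("knob",(280.3,231.),(354.3,215.7)),("hand",(260.3,222.5),(320.7,215.3)),("column",(303.3,175.5),(323,143))):
    P[n],e=cross(ray(s,*a),ray(t,*b)); print(n,P[n],e)
d=P["hand"]-P["knob"]; print(np.degrees(np.arctan2(-d[0],d[1])),np.hypot(*d[:2]))
# plate front edge yaw in top
a=plane(t,270+(412-405)/3,150+342/3,.03);b=plane(t,270+(692-405)/3,150+355/3,.03);d=a-b;print(a,b,np.degrees(np.arctan2(-d[0],d[1])))
E
```

```text
ball [ 0.4521 -0.1693  0.2389] 0.0017817481197806163
knob [ 0.5001 -0.1443  0.2707] 0.00023117719560275326
hand [ 0.5028 -0.0851  0.2526] 0.0006958780527696912
column [ 0.6271 -0.0836  0.3109] 0.0005991179239031824
-2.565422862480219 0.05920793735080999
[ 0.4107 -0.0013  0.03  ] [ 0.401  -0.2202  0.03  ] -2.5346796410302166
```

```bash
python3 -m jog '[{"linear":[0,0,-0.6],"roll":-0.92},{"linear":[0,0,-0.6],"roll":-0.92},{"linear":[0,0,-0.6],"roll":-0.92},{"linear":[0,0,-0.6],"roll":-0.92},{"linear":[0,0,-0.6],"roll":-0.92}]'
python3 -m jog '[{"linear":[-0.14,-0.73,0],"roll":0},{"linear":[-0.14,-0.73,0],"roll":0},{"linear":[-0.14,-0.73,0],"roll":0},{"linear":[-0.14,-0.73,0],"roll":0},{"linear":[-0.14,-0.73,0],"roll":0},{"linear":[-0.14,-0.73,0],"roll":0},{"linear":[-0.14,-0.73,0],"roll":0},{"linear":[-0.14,-0.73,0],"roll":0},{"linear":[-0.14,-0.73,0],"roll":0},{"linear":[-0.14,-0.73,0],"roll":0},{"linear":[-0.14,-0.73,0],"roll":0}]'
python3 -m jog '[{"linear":[-0.14,-0.73,0],"roll":0},{"linear":[-0.14,-0.73,0],"roll":0},{"linear":[-0.14,-0.73,0],"roll":0},{"linear":[-0.14,-0.73,0],"roll":0},{"linear":[-0.14,-0.73,0],"roll":0},{"linear":[-0.14,-0.73,0],"roll":0},{"linear":[-0.14,-0.73,0.4],"roll":0},{"linear":[-0.14,-0.73,0.4],"roll":0},{"linear":[-0.14,-0.73,0.4],"roll":0},{"linear":[-0.14,-0.73,0.4],"roll":0},{"linear":[0,0,0.4],"roll":0},{"linear":[0,0,0],"roll":0}]' -0.2
python3 - <<'E'
from h import *
im,c=shot("wrist","w1.png"); s=env.observe(); print(s["position"],s["tool_rot"],s["time_s"],s["grip_width"])
E
```

```text
time_s: 0.57
position: [0.2365, 0.4963, 0.3523]
tool_rot: [[-0.999, 0.039, -0.0], [0.039, 0.999, -0.0], [0.0, -0.0, -1.0]]
ft_force: [1.2, -0.3, -0.3]
grip_width: 0.0855
gripper_force: 0.0
time_s: 1.48
position: [0.2839, 0.1716, 0.3512]
tool_rot: [[-0.999, 0.043, 0.0], [0.043, 0.999, -0.0], [-0.0, -0.0, -1.0]]
ft_force: [0.2, 0.2, 0.2]
grip_width: 0.085
gripper_force: 0.0
time_s: 2.48
position: [0.3265, -0.1216, 0.2688]
tool_rot: [[-0.999, 0.046, -0.005], [0.046, 0.999, 0.004], [0.005, 0.004, -1.0]]
ft_force: [-0.3, 1.0, 0.2]
grip_width: 0.034
gripper_force: 0.0
[ 0.32694116 -0.12111122  0.27045646] [[-0.99899814  0.04467245 -0.00266132]
 [ 0.0446662   0.99899917  0.00236267]
 [ 0.00276421  0.00224144 -0.99999367]] 2.5333 0.034055129639785395
```

View pics/w1.png

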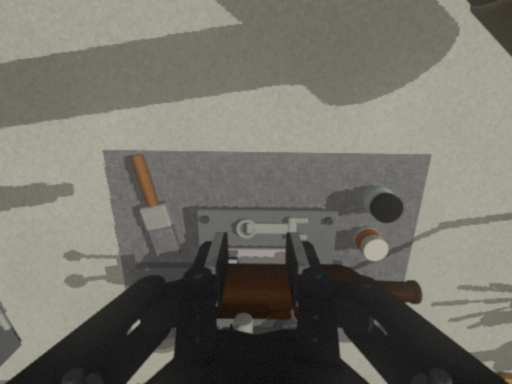

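The fingers are over the cradle at (258,265), with the pots to the right. The gripper hides the head. Next I move over the ball, fingers wider, and look before going down.

```bash
python3 -m jog '[{"linear":[-0.53,-0.18,0],"roll":0},{"linear":[-0.53,-0.18,0],"roll":0},{"linear":[-0.53,-0.18,0],"roll":0},{"linear":[-0.53,-0.18,0],"roll":0},{"linear":[-0.53,-0.18,0],"roll":0},{"linear":[-0.53,-0.18,0],"roll":0},{"linear":[0,0,0],"roll":0},{"linear":[0,0,0],"roll":0}]' 0.2
python3 - <<'E'
from h import *
im,c=shot("wrist","w2.png"); s=env.observe(); print(s["position"],s["time_s"],s["grip_width"])
print(proj(c,(.453,-.1693,.236)))
E
```

```text
time_s: 3.2
position: [0.4533, -0.1692, 0.272]
tool_rot: [[-0.999, 0.042, 0.0], [0.042, 0.999, -0.0], [-0.0, -0.0, -1.0]]
ft_force: [-0.2, 0.3, -0.4]
grip_width: 0.0512
gripper_force: 0.0
[ 0.45268127 -0.16906511  0.27203362] 3.25 0.05116970942712112
(np.float64(255.736257332617), np.float64(219.0763593765306))
```

View pics/w2.png

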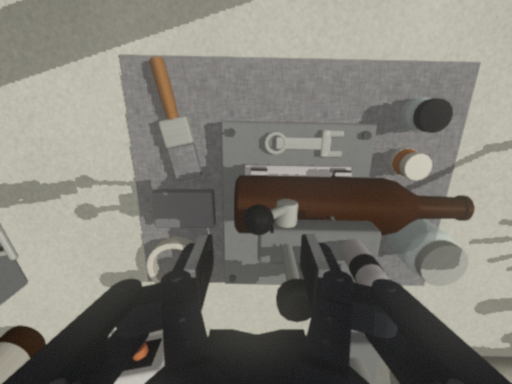

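The ball is at (260,220), against a predicted (256,219), so the estimate is good to 2 mm. The knob is at (296,299), clear of the fingers. Going down to straddle the ball, then pushing towards +y.

```bash
python3 -m jog '[{"linear":[0,0,0.23],"roll":0},{"linear":[0,0,0.23],"roll":0},{"linear":[0,0,0.23],"roll":0},{"linear":[0,0,0.23],"roll":0},{"linear":[0,0,0.23],"roll":0},{"linear":[0,0,0],"roll":0}]'
python3 -m jog '[{"linear":[0,0.14,0],"roll":0},{"linear":[0,0.14,0],"roll":0},{"linear":[0,0.14,0],"roll":0},{"linear":[0,0.14,0],"roll":0},{"linear":[0,0.14,0],"roll":0},{"linear":[0,0.14,0],"roll":0}]'
```

```text
time_s: 3.75
position: [0.4519, -0.1695, 0.2232]
tool_rot: [[-0.999, 0.044, -0.003], [0.044, 0.999, 0.002], [0.003, 0.002, -1.0]]
ft_force: [-0.2, -0.3, -0.2]
grip_width: 0.0511
gripper_force: 0.0
time_s: 4.25
position: [0.4552, -0.1375, 0.2271]
tool_rot: [[-0.999, 0.043, 0.004], [0.043, 0.999, -0.005], [-0.004, -0.005, -1.0]]
ft_force: [0.4, -7.2, 5.7]
grip_width: 0.0514
gripper_force: 3.4
```

```bash
python3 -m jog '[{"linear":[0,0.13,0],"roll":0},{"linear":[0,0.13,0],"roll":0},{"linear":[0,0.13,0],"roll":0},{"linear":[0,0.13,0],"roll":0},{"linear":[0,0.13,0],"roll":0},{"linear":[0,0.13,0],"roll":0},{"linear":[0,0.13,0],"roll":0}]'
python3 - <<'E'
from h import *
im,c=shot("wrist","w3.png"); s=env.observe(); print(s["position"],s["time_s"],s["ft_force"])
E
```

```text
time_s: 4.83
position: [0.4561, -0.0999, 0.2254]
tool_rot: [[-0.999, 0.043, 0.001], [0.043, 0.999, -0.001], [-0.001, -0.001, -1.0]]
ft_force: [1.4, -7.0, -4.4]
grip_width: 0.0516
gripper_force: 3.2
[ 0.455923   -0.09915133  0.22525765] 4.8833 [ 1.59954955 -5.00703939 -3.26739953]
```

View pics/w3.png

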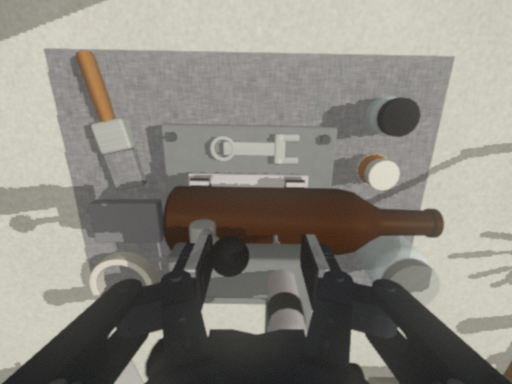

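The ball is at (231,257), leaning to +y, at about 0.15 rad, so the clamp is slack. Backing off, lifting, and moving with shut fingers over the knob.

```bash
python3 -m jog '[{"linear":[0,-0.25,0],"roll":0},{"linear":[0,0,-0.5],"roll":0},{"linear":[0,0,-0.5],"roll":0},{"linear":[0,0,-0.75],"roll":0},{"linear":[-0.3,-0.2,0],"roll":0},{"linear":[-0.3,-0.2,0],"roll":0},{"linear":[-0.3,-0.2,0],"roll":0},{"linear":[-0.25,-0.2,0],"roll":0}]'
python3 -m jog '[{"linear":[0,0,0],"roll":0},{"linear":[0,0,0],"roll":0},{"linear":[0,0,0],"roll":0},{"linear":[0,0,0],"roll":0},{"linear":[0,0,0],"roll":0},{"linear":[0,0,0.1],"roll":0},{"linear":[0,0,0.1],"roll":0}]' -1
```

```text
time_s: 5.55
position: [0.5003, -0.1445, 0.2952]
tool_rot: [[-0.999, 0.043, -0.0], [0.043, 0.999, 0.001], [0.0, 0.001, -1.0]]
ft_force: [0.5, 1.0, 0.0]
grip_width: 0.0515
gripper_force: 0.0
time_s: 6.13
position: [0.4998, -0.1438, 0.2872]
tool_rot: [[-0.999, 0.043, 0.0], [0.043, 0.999, -0.0], [-0.0, -0.0, -1.0]]
ft_force: [-0.6, 0.4, 0.7]
grip_width: 0.0003
gripper_force: 0.0
```

```bash
python3 -m jog '[{"linear":[0,0,0.025],"roll":0},{"linear":[0,0,0.025],"roll":0},{"linear":[0,0,0.025],"roll":0},{"linear":[0,0,0.025],"roll":0},{"linear":[0,0,0.025],"roll":0},{"linear":[0,0,0.025],"roll":0},{"linear":[0,0,0.025],"roll":0},{"linear":[0,0,0.025],"roll":0},{"linear":[0,0,0.025],"roll":0},{"linear":[0,0,0.025],"roll":0},{"linear":[0,0,0.025],"roll":0},{"linear":[0,0,0.025],"roll":0}]' | grep -E "time|pos|ft"
python3 -m jog '[{"linear":[0,0,0.02],"roll":0},{"linear":[0,0,0.02],"roll":0},{"linear":[0,0,0.02],"roll":0},{"linear":[0,0,0.02],"roll":0},{"linear":[0,0,0.02],"roll":0},{"linear":[0,0,0.02],"roll":0},{"linear":[0,0,0.02],"roll":0},{"linear":[0,0,0.02],"roll":0}]' | grep -E "time|pos|ft"
```

```text
time_s: 7.13
position: [0.4999, -0.144, 0.2752]
ft_force: [-0.5, -0.5, -0.4]
time_s: 7.8
position: [0.4999, -0.144, 0.269]
ft_force: [0.2, 0.5, 3.0]
```

```bash
python3 -m jog '[{"linear":[0,0,0.02],"roll":0},{"linear":[0,0,0.02],"roll":0},{"linear":[0,0,0.02],"roll":0},{"linear":[0,0,0.02],"roll":0},{"linear":[0,0,0.02],"roll":0},{"linear":[0,0,0.02],"roll":0},{"linear":[0,0,0.02],"roll":0},{"linear":[0,0,0.02],"roll":0},{"linear":[0,0,0.02],"roll":0},{"linear":[0,0,0.02],"roll":0},{"linear":[0,0,0.02],"roll":0},{"linear":[0,0,0.02],"roll":0}]' | grep -E "time|pos|ft"
python3 -m jog '[{"linear":[0,0,0.02],"roll":0},{"linear":[0,0,0.02],"roll":0},{"linear":[0,0,0.02],"roll":0},{"linear":[0,0,0.02],"roll":0},{"linear":[0,0,0],"roll":0}]' | grep -E "time|pos|ft"
python3 - <<'E'
from h import *
im,c=shot("side","s2.png")
a=im[225:290,245:305,::-1]; a=cv2.resize(a,None,fx=9,fy=9,interpolation=cv2.INTER_CUBIC)
cv2.imwrite("pics/s2c.png",cv2.convertScaleAbs(a,alpha=2,beta=20))
E
```

```text
time_s: 8.8
position: [0.4999, -0.144, 0.2593]
ft_force: [-0.9, -0.1, 2.3]
time_s: 9.22
position: [0.4999, -0.1439, 0.2559]
ft_force: [0.6, 0.8, 0.7]
```

View pics/s2c.png

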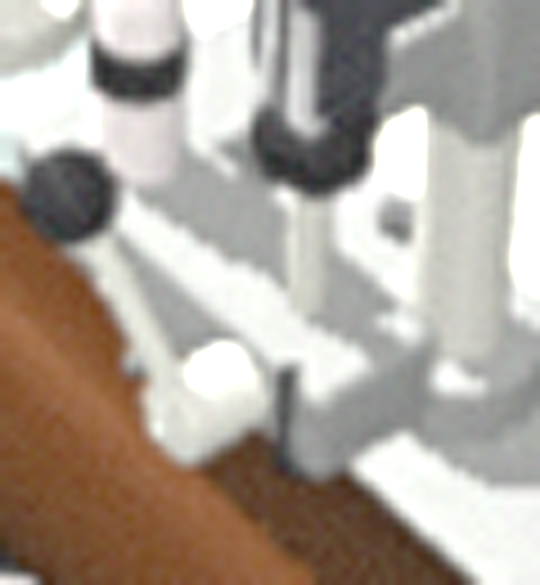

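The knob is at (310,150) under the fingers and the ball leans to +y at (68,195). The foot is hidden behind the bottle, so I feel for the glass with short guarded steps.

```bash
cat > chk.sh <<'E'
# passes jog output in brief; fails when upward force exceeds 6 N
awk '/time_s/{t=$2}/position/{z=$4}/ft_force/{gsub(/[\[\],]/,"");f=$4}END{print t,z,f; exit (f>6)}'
E
set -e -o pipefail
python3 -m jog '[{"linear":[0,0,0.02],"roll":0},{"linear":[0,0,0.02],"roll":0}]' | sh chk.sh
python3 -m jog '[{"linear":[0,0,0.02],"roll":0},{"linear":[0,0,0.02],"roll":0}]' | sh chk.sh
python3 -m jog '[{"linear":[0,0,0.02],"roll":0},{"linear":[0,0,0.02],"roll":0}]' | sh chk.sh
python3 -m jog '[{"linear":[0,0,0.01],"roll":0},{"linear":[0,0,0.01],"roll":0}]' | sh chk.sh
python3 -m jog '[{"linear":[0,0,0.01],"roll":0},{"linear":[0,0,0.01],"roll":0}]' | sh chk.sh
python3 -m jog '[{"linear":[0,0,0.01],"roll":0},{"linear":[0,0,0.01],"roll":0}]' | sh chk.sh
python3 -m jog '[{"linear":[0,0,0.01],"roll":0},{"linear":[0,0,0.01],"roll":0}]' | sh chk.sh
```

```text
9.43 0.2545] 2.5
9.6 0.2529] 2.5
9.77 0.2513] 2.6
9.93 0.2505] 2.4
10.1 0.2497] 3.7
10.27 0.2489] 3.5
10.43 0.2481] 3.0
```

```bash
set -e -o pipefail
python3 -m jog '[{"linear":[0,0,0.01],"roll":0}]' | sh chk.sh
python3 -m jog '[{"linear":[0,0,0.01],"roll":0}]' | sh chk.sh
python3 -m jog '[{"linear":[0,0,0.01],"roll":0}]' | sh chk.sh
python3 -m jog '[{"linear":[0,0,0.01],"roll":0}]' | sh chk.sh
python3 -m jog '[{"linear":[0,0,0.01],"roll":0}]' | sh chk.sh
python3 -m jog '[{"linear":[0,0,0.01],"roll":0}]' | sh chk.sh
python3 -m jog '[{"linear":[0,0,0.01],"roll":0}]' | sh chk.sh
python3 -m jog '[{"linear":[0,0,0.01],"roll":0}]' | sh chk.sh
python3 -m jog '[{"linear":[0,0,0.01],"roll":0}]' | sh chk.sh
python3 -m jog '[{"linear":[0,0,0.01],"roll":0}]' | sh chk.sh
python3 -m jog '[{"linear":[0,0,0.01],"roll":0}]' | sh chk.sh
python3 -m jog '[{"linear":[0,0,0.01],"roll":0}]' | sh chk.sh
python3 -m jog '[{"linear":[0,0,0.01],"roll":0}]' | sh chk.sh
python3 -m jog '[{"linear":[0,0,0.01],"roll":0}]' | sh chk.sh
python3 -m jog '[{"linear":[0,0,0.01],"roll":0}]' | sh chk.sh
python3 -m jog '[{"linear":[0,0,0.01],"roll":0}]' | sh chk.sh
```

```text
10.52 0.2477] 2.3
10.6 0.2473] 3.2
10.68 0.2469] 3.1
10.77 0.2465] 3.1
10.85 0.2461] 3.2
10.93 0.2457] 2.5
11.02 0.2453] 1.8
11.1 0.2449] 3.4
11.18 0.2445] 2.4
11.27 0.2441] 3.1
11.35 0.2437] 2.8
11.43 0.2433] 2.5
11.52 0.2429] 2.6
11.6 0.2425] 3.6
11.68 0.2421] 3.4
11.77 0.2417] 2.9
```

```bash
python3 -c "
from h import *
s=env.observe();print(s['time_s'],s['position'],s['ft_force'])"
```

```text
11.7667 [ 0.4999337  -0.14395133  0.24167316] [ 0.10562103 -0.1625421   2.89907768]
```

```bash
set -e -o pipefail
python3 -m jog '[{"linear":[0,0,0.01],"roll":0}]' | sh chk.sh
python3 -m jog '[{"linear":[0,0,0.01],"roll":0}]' | sh chk.sh
python3 -m jog '[{"linear":[0,0,0.01],"roll":0}]' | sh chk.sh
python3 -m jog '[{"linear":[0,0,0.01],"roll":0}]' | sh chk.sh
python3 -m jog '[{"linear":[0,0,0.01],"roll":0}]' | sh chk.sh
python3 -m jog '[{"linear":[0,0,0.01],"roll":0}]' | sh chk.sh
python3 -m jog '[{"linear":[0,0,0.01],"roll":0}]' | sh chk.sh
python3 -m jog '[{"linear":[0,0,0.01],"roll":0}]' | sh chk.sh
python3 -m jog '[{"linear":[0,0,0.01],"roll":0}]' | sh chk.sh
python3 -m jog '[{"linear":[0,0,0.01],"roll":0}]' | sh chk.sh
python3 -m jog '[{"linear":[0,0,0.01],"roll":0}]' | sh chk.sh
python3 -m jog '[{"linear":[0,0,0.01],"roll":0}]' | sh chk.sh
python3 -m jog '[{"linear":[0,0,0.01],"roll":0}]' | sh chk.sh
python3 -m jog '[{"linear":[0,0,0.01],"roll":0}]' | sh chk.sh
python3 -m jog '[{"linear":[0,0,0.01],"roll":0}]' | sh chk.sh
python3 -m jog '[{"linear":[0,0,0.01],"roll":0}]' | sh chk.sh
python3 -m jog '[{"linear":[0,0,0.01],"roll":0}]' | sh chk.sh
python3 -m jog '[{"linear":[0,0,0.01],"roll":0}]' | sh chk.sh
python3 -m jog '[{"linear":[0,0,0.01],"roll":0}]' | sh chk.sh
python3 -m jog '[{"linear":[0,0,0.01],"roll":0}]' | sh chk.sh
python3 -m jog '[{"linear":[0,0,0.01],"roll":0}]' | sh chk.sh
python3 -m jog '[{"linear":[0,0,0.01],"roll":0}]' | sh chk.sh
```

```text
11.85 0.2413] 2.9
11.93 0.2409] 3.0
12.02 0.2405] 2.9
12.1 0.2401] 3.6
12.18 0.2397] 2.4
12.27 0.2393] 3.3
12.35 0.2389] 2.7
12.43 0.2385] 2.4
12.52 0.2381] 2.4
12.6 0.2377] 3.2
12.68 0.2375] 6.2
```

```bash
python3 -m jog '[{"linear":[0,0,0],"roll":0}]' | sh chk.sh;  python3 -m jog '[{"linear":[0,0,0.004],"roll":0}]' | sh chk.sh; python3 -m jog '[{"linear":[0,0,0],"roll":0}]' | sh chk.sh
```

```text
12.77 0.2375] 3.6
12.85 0.2374] 6.4
12.93 0.2375] 4.2
```

```bash
python3 -m jog '[{"linear":[0,0,0.006],"roll":0}]' | sh chk.sh; python3 -m jog '[{"linear":[0,0,0],"roll":0}]' | sh chk.sh
```

```text
13.02 0.2374] 7.4
13.1 0.2374] 6.7
```

```bash
python3 -m jog '[{"linear":[0,0,-0.05],"roll":0},{"linear":[0,0,-0.15],"roll":0},{"linear":[0,0,-0.4],"roll":0},{"linear":[0,0,-0.5],"roll":0},{"linear":[0,0,-0.5],"roll":0},{"linear":[0.28,0.17,0],"roll":0},{"linear":[0.28,0.18,0],"roll":0},{"linear":[0.28,0.17,0],"roll":0},{"linear":[0.28,0.18,0],"roll":0},{"linear":[0,0,0],"roll":0}]'
python3 -m jog '[{"linear":[0,0,0],"roll":0},{"linear":[0,0,0],"roll":0},{"linear":[0,0,0],"roll":0},{"linear":[0,0,0],"roll":0},{"linear":[0,0,0],"roll":0},{"linear":[0,0,0],"roll":0}]' 0.2
python3 - <<'E'
from h import *
im,c=shot("wrist","w4.png"); print(env.observe()["position"],proj(c,(.454,-.114,.234)),proj(c,(.5,-.1443,.2374)))
E
```

```text
time_s: 13.93
position: [0.455, -0.1129, 0.3014]
tool_rot: [[-0.999, 0.043, -0.0], [0.043, 0.999, 0.0], [0.0, 0.0, -1.0]]
ft_force: [0.9, 0.7, 0.2]
grip_width: -0.0
gripper_force: 0.0
time_s: 14.43
position: [0.4566, -0.1142, 0.3008]
tool_rot: [[-0.999, 0.043, -0.0], [0.043, 0.999, 0.0], [0.0, 0.0, -1.0]]
ft_force: [-1.1, 0.1, -0.4]
grip_width: 0.0514
gripper_force: 0.0
[ 0.4565041  -0.11417347  0.30081211] (np.float64(255.9828173532871), np.float64(201.32533390133875)) (np.float64(223.5502400715137), np.float64(253.5165700697389))
```

View pics/w4.png

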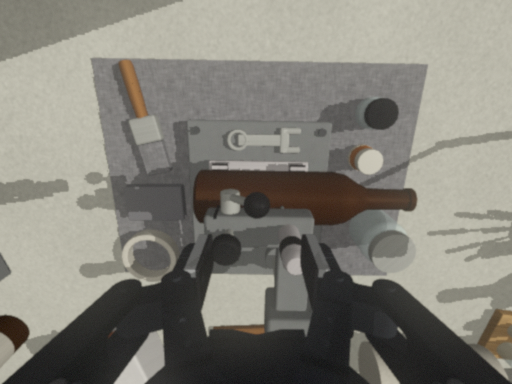

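The ball is at (257,205), centred between the fingers, and the knob at (227,249) sits where it was left. Descending and pushing the lever to -y.

```bash
python3 -m jog '[{"linear":[0,0,0.4],"roll":0},{"linear":[0,0,0.4],"roll":0},{"linear":[0,0,0.4],"roll":0},{"linear":[0,0,0.3],"roll":0},{"linear":[0,0,0.2],"roll":0},{"linear":[0,0,0.2],"roll":0},{"linear":[0,0,0],"roll":0}]'| grep -E "time|pos|ft"
python3 -m jog '[{"linear":[0,-0.13,0],"roll":0},{"linear":[0,-0.13,0],"roll":0},{"linear":[0,-0.13,0],"roll":0},{"linear":[0,-0.13,0],"roll":0},{"linear":[0,-0.13,0],"roll":0},{"linear":[0,-0.13,0],"roll":0},{"linear":[0,-0.13,0],"roll":0}]'| grep -E "time|pos|ft"
python3 -m jog '[{"linear":[0,-0.13,0],"roll":0},{"linear":[0,-0.13,0],"roll":0},{"linear":[0,-0.13,0],"roll":0},{"linear":[0,-0.13,0],"roll":0},{"linear":[0,-0.13,0],"roll":0},{"linear":[0,-0.13,0],"roll":0},{"linear":[0,-0.13,0],"roll":0},{"linear":[0,0,0],"roll":0}]'| grep -E "time|pos|ft"
```

```text
time_s: 15.07
position: [0.456, -0.1139, 0.2238]
ft_force: [0.8, -0.1, 0.3]
time_s: 15.65
position: [0.4551, -0.1501, 0.226]
ft_force: [0.1, 6.3, 5.6]
time_s: 16.32
position: [0.4527, -0.1866, 0.2243]
ft_force: [0.1, 4.2, -3.4]
```

```bash
python3 -m jog '[{"linear":[0,0.15,0],"roll":0},{"linear":[0,0.15,0],"roll":0},{"linear":[0,0,-0.4],"roll":0},{"linear":[0,0,-0.5],"roll":0},{"linear":[0,0,-0.5],"roll":0},{"linear":[0,0,-0.5],"roll":0},{"linear":[0.3,0,0],"roll":0},{"linear":[0.5,0,0],"roll":0},{"linear":[0.5,0,0],"roll":0},{"linear":[0.5,0,0],"roll":0},{"linear":[0.3,0,0],"roll":0},{"linear":[0,0,0],"roll":0}]'| grep -E "time|pos|ft"
python3 - <<'E'
from h import *
im,c=shot("side","s5.png"); t,c2=shot("top","t5.png")
r=lambda x:cv2.resize(x[:,:,::-1],None,fx=4,fy=4,interpolation=cv2.INTER_CUBIC)
a=r(im[190:325,210:310]);b=r(t[180:280,290:390]);o=np.zeros((540,800,3),np.uint8);o[:,:400]=a;o[:400,400:]=b
cv2.imwrite("pics/c5.png",cv2.convertScaleAbs(o,alpha=1.6,beta=15))
E
```

```text
time_s: 17.32
position: [0.3685, -0.1708, 0.3016]
ft_force: [0.7, 0.2, 0.3]
```

View pics/c5.png

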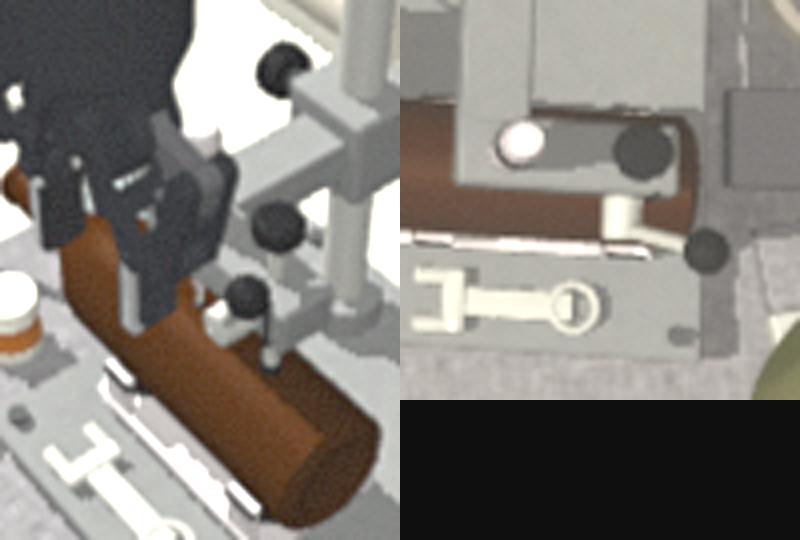

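The foot now stands on the glass at (270,360). The ball leans to -y at (706,250), slightly past where it started, so the clamp is tight. The bottle and burr are unmoved and the robot is clear.

```bash
python3 -c "
from rig import env
print(env.close_job())"
```

```text
the job is handed in; nothing more can be done
None
```

I slackened the clamp, lowered the depth stop until its foot met the glass (about 7 N at the fingers), swung the lever back to about 1.14 rad (tight), and handed the job in at about 17 s with the robot clear of everything.

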